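# Drop the press lock's T-key home

## Robot

A 6-joint arm with a two-finger parallel gripper is mounted at the origin on the work surface. World frame = base frame: x ahead of the robot, y to its left, z up, the work surface at z = 0. Lengths are in m, angles in degrees, forces in N, time in s.
With the tool pointing down it reaches from about 0.3 to 0.75 m from the base axis. Payload 8.5 kg.
Tool frame: the origin (TCP) lies between the finger pads; the fingertips stand 14 mm ahead of it and the grasp point (between the pads) lies 5 mm behind it; x points along the fingers, z is the direction in which the jaws open and shut, and the axes are right-handed (so a half turn about x gives the same grasp; the last joint's range is limited). The gripper opens to 85 mm and grips with 20 to 120 N. Pads are 22 mm wide; open, the fingers measure 114 mm over their backs; the gripper's body (76 mm by 85 mm) begins 54 mm behind the grasp point. The pads swing forward as they close: fully open they stand 13 mm farther back than shut.
Start: joints at [55.044, 21.807, 74.336, -0, 83.858, -12.336], TCP at [0.212, 0.508, 0.245] pointing down, gripper open.
Joint ranges: [-178.18, 178.18], [-50.72, 133.34], [12.68, 142.11], [-81.47, 261.47], [9.98, 163.14], [-165.26, 165.26]. Speed limits (degrees/s): [136.94, 136.94, 180, 180, 180, 180].

## Interface

Orientations are given as a 3x3 rotation matrix whose columns are the frame's x, y, z axes.
In Python, from rig import env gives the robot as it stands.
- The arm moves only by the shell command python3 -m jog 'ROWS' [FORCE]. ROWS is JSON, a list of rows, each a list of 5 numbers: the opening, from -1 (shut) to 1 (fully open), so that 0 is half open, then the shift along the tool's x, y, z in m, then the turn about the tool's x in rad. In form: [[claw, dx, dy, dz, yaw], ...]. A call has 1 to 20 rows; each row is the pose to reach, as a shift and turn from the pose commanded when the call began, along the tool's axes at that moment; what a row does not reach only later rows make up. A row lasts 1/10 s, in which the tool goes at most 50 mm and 8.59 degrees, less where a joint would pass 70% of its speed; a pose out of reach is approached as far as the arm can. A call with a gripper value outside its range is refused whole. The fingers move at their own pace and stop on an object; FORCE is the grip in N (left out, the last holds). Time passes only in rows, so rows that repeat a pose let the fingers close. It gives the time, the measured TCP pose, the force and the opening at its end, in the units of the state.
- env.observe(): the state, without advancing time (a new reading comes with each control period).
- env.get_image(name): name is "side" or "top" or "wrist"; returns the picture (420x560x3 uint8, red, green, blue); there is no depth.
- env.camera_model(name): a dict with "fx", "fy", "cx", "cy" (pixels), "k1" (the pictures are not rectified: a ray, as slopes to the right and down, at radius r is drawn at 1 + k1 r^2 times it, then the intrinsics apply), "origin" and "orientation" of the camera in the world. Camera axes: x right, y up, looking along -z (the intrinsics and any distortion apply to the point x, -y, -z); pixel columns grow to the right and rows downward; lengths in m; the calibration is good to about 2 mm. A picture is of the moment at which its call begins: read the wrist's pose just before it. camera_model takes no time and is no camera call; for the wrist camera it gives the pose at the moment of the call.
- env.close_job(): hands the job in, once; it reports no verdict.
The state is a dict: "time_s": time; "q": joint angles; "qvel": joint speeds; "joint_efforts": joint torques, N m; "position": TCP position; "tool_rot": TCP orientation; "ft_force": force on the tool from outside, world axes, zero at the start; "wrist_torque": the same for the moment, N m; "grip_width": finger opening in m.
Only numpy, scipy, OpenCV 4.12 (cv2) and the standard library are available. Lean on these libraries where they do the work, as an engineer would, in place of code of your own. Each camera call takes 0.05 s, during which the arm holds its last target.

## Task

The cutting press has to be locked out before its die is changed. The T-handled key standing in the square-based lock is not engaged yet: grip its bar, turn it until its blade lines up with the lock's slots and drops in fully home, then let go. Do not force it, and leave the key in the round-based lock as it is.

Things in the scene. Friction and masses are not known exactly. Their poses are not given: they have to be found in the camera images.
- press_key_bar (a point): Centre of the T bar of the key to engage (loose, steel, 0.3 kg). Bar, level: 90 mm long (x), 14 thick (y), 18 high (z), ends alike. Under it a shank of diameter 14, a collar of 36 and a flat blade 36 long, 5 thick, in line with the bar; its edge is 90 below this point. At the start it stands upright in the bore, blade on the lands, at least 30 degrees off any slot, askew to the base's sides.
- press_lock_base (a point): Centre of the underside of the lock with the square base (fixed): grey plate 120 x 120 mm, 16 high; on it a dark steel barrel of diameter 60, top 70 above the bench, open bore of diameter 40. Axes x, y are parallel to the base's sides; a black conduit stub is on the +x side.
- press_lock_slots (a point): On the bore's axis, 30 mm above the bench, level with the tops of four lands parted by two crossing slots, 12 wide, 14 deep, along x and y, so parallel to the base's sides; bright marks on the rim show them. The blade fits either slot, either way round, within 10 degrees: at most 45 to turn. Bar centre 120 above the bench when on the lands, 106 home; aligned, it sinks when eased down or let go.
- rack_key_end (a point): One end of the T bar of the other key, half-way up the bar and 45 mm from its middle (the middle lies towards this point's -x). That key has the same shape and size and stands in the lock whose base is round (grey disc of diameter 124 mm, same barrel). It is to be left as it is, neither turned nor lowered.
Things that resemble listed ones, but are neither listed nor needed, are in the scene too. What is shaped like the part that bears press_key_bar but blue is not meant.

How it is judged:
By the outcome, as a careful person would: the job done as asked, in the order asked, and still so for the second after the job is handed in, with the robot touching nothing.
It also fails if it takes over 32 s, if anything falls off the work surface, if the arm or the gripper's body presses on something with over 40 N, if the wrist force passes 120 N, or if a joint passes its speed limit or range.

## Working session

There is one attempt and no reset: what is moved stays moved. The work goes in short steps, Python scripts to look and compute and a shell command to move; the robot and the scene stay as the last step left them, time stands still between calls to the robot, and variables do not carry over. Pictures are saved under pics/ and viewed, and the job is handed in when it is done.

```bash
ls; mkdir -p pics; python3 - <<'E'
from rig import env
import cv2,numpy as np
s=env.observe()
for k in s: print(k,np.round(s[k],4).tolist())
for n in ("side","top","wrist"):
    m=env.camera_model(n); print(n,{k:np.round(v,4).tolist() for k,v in m.items()})
    im=env.get_image(n); cv2.imwrite(f"pics/{n}0.png",im[:,:,::-1])
E
```

```text
pics
time_s 0.0
q [55.0456, 21.8432, 74.3853, 0.001, 83.8587, -12.3356]
qvel [-0.0267, 0.0151, -0.0543, 0.0142, -0.0184, 0.0561]
joint_efforts [-0.0006, -44.8455, -23.1276, -0.0003, 0.0047, -0.0]
position [0.2114, 0.5075, 0.2447]
tool_rot [[-0.0009, -0.9231, 0.3846], [-0.0012, 0.3846, 0.9231], [-1.0, 0.0003, -0.0015]]
ft_force [-0.4395, 0.2206, -0.0134]
wrist_torque [-0.0224, 0.0127, 0.0405]
grip_width 0.0853
side {'fx': 475.7371, 'fy': 475.7371, 'cx': 281.0106, 'cy': 211.2551, 'k1': -0.0466, 'origin': [0.306, 0.4587, 0.7008], 'orientation': [[-0.7994, 0.4453, -0.4033], [-0.6008, -0.5872, 0.5425], [0.0048, 0.676, 0.7369]]}
top {'fx': 407.5183, 'fy': 407.5183, 'cx': 283.091, 'cy': 211.072, 'k1': -0.0685, 'origin': [0.5865, -0.0011, 0.8029], 'orientation': [[0.0044, 0.9982, -0.0603], [-1.0, 0.0045, 0.0016], [0.0018, 0.0603, 0.9982]]}
wrist {'fx': 359.0396, 'fy': 359.0396, 'cx': 279.6855, 'cy': 199.688, 'k1': -0.0649, 'origin': [0.1365, 0.5383, 0.3736], 'orientation': [[0.3843, -0.8768, -0.2891], [0.9232, 0.3645, 0.1219], [-0.0015, -0.3138, 0.9495]]}
```

View pics/top0.png

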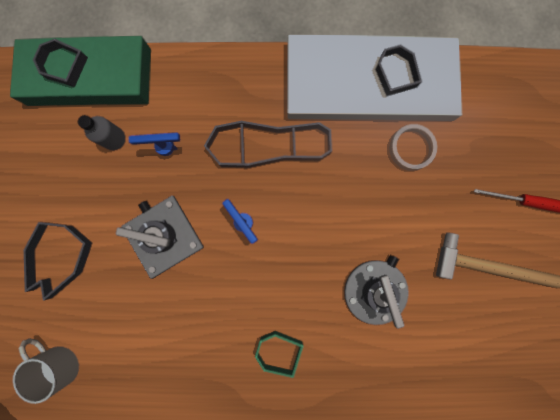

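View pics/side0.png

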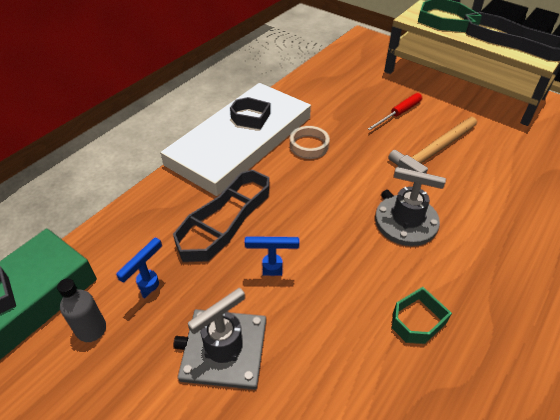

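View pics/wrist0.png

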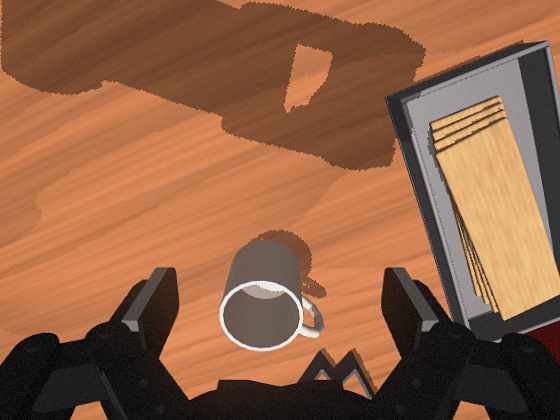

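```bash
cat > h.py <<'E'
import numpy as np,cv2
def ray(m,px):
    K=np.array([[m['fx'],0,m['cx']],[0,m['fy'],m['cy']],[0,0,1.]])
    p=cv2.undistortPoints(np.array(px,float).reshape(-1,1,2),K,np.array([m['k1'],0,0,0,0.]))[:,0]
    d=np.c_[p[:,0],-p[:,1],-np.ones(len(p))]@np.array(m['orientation']).T
    return np.array(m['origin']),d
def onz(m,px,z):
    o,d=ray(m,px); return o+d*((z-o[2])/d[:,2])[:,None]
def tri(m1,p1,m2,p2):
    o1,d1=ray(m1,[p1]);o2,d2=ray(m2,[p2]);A=np.c_[d1[0],-d2[0]]
    t=np.linalg.lstsq(A,o2-o1,rcond=None)[0]
    a=o1+t[0]*d1[0];b=o2+t[1]*d2[0];return (a+b)/2,np.linalg.norm(a-b)
def proj(m,P):
    P=np.atleast_2d(P);c=(P-m['origin'])@np.array(m['orientation'])
    x=c[:,0]/-c[:,2];y=-c[:,1]/-c[:,2];k=1+m['k1']*(x*x+y*y)
    return np.c_[m['fx']*x*k+m['cx'],m['fy']*y*k+m['cy']]
E
python3 - <<'E'
import cv2,numpy as np
a=cv2.imread('pics/top0.png')[185:290,100:220];b=cv2.imread('pics/side0.png')[275:395,165:285]
cv2.imwrite('pics/ctop.png',cv2.resize(a,None,fx=5,fy=5,interpolation=2))
cv2.imwrite('pics/cside.png',cv2.resize(b,None,fx=5,fy=5,interpolation=2))
E
```

```text
(no output)
```

View pics/ctop.png

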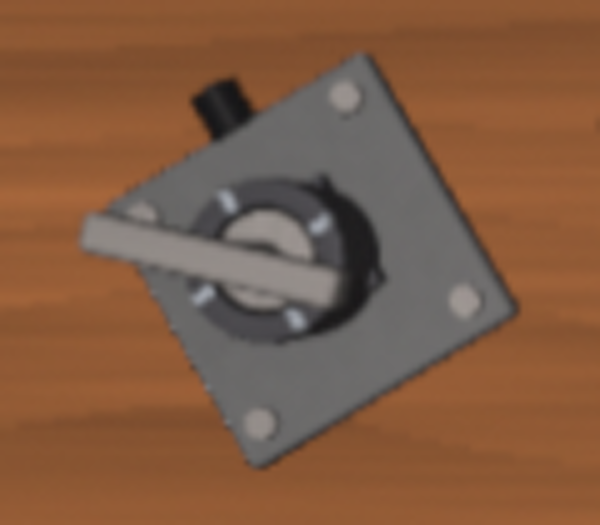

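View pics/cside.png

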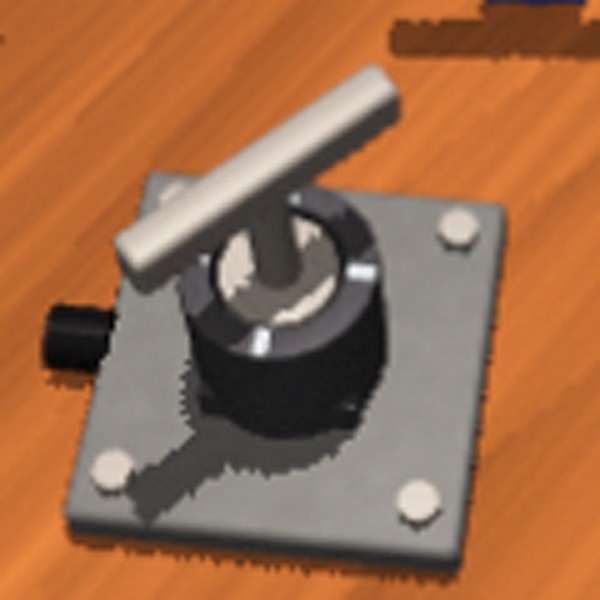

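```bash
python3 - <<'E'
from rig import env
from h import *
T=env.camera_model('top');S=env.camera_model('side')
f=lambda L,o:(np.array(L)+.5)/5-.5+np.array(o)
ot,os=(100,185),(165,275)
mk=onz(T,f([(227,201),(320,223),(297,318),(203,295)],ot),.07)
print('marks',mk[:,:2].round(4).tolist(),'c',mk.mean(0).round(4))
ang=lambda v:np.degrees(np.arctan2(v[1],v[0])).round(1)
print('slot dirs',ang(mk[0]-mk[2]),ang(mk[1]-mk[3]))
c=onz(T,f([(122,205),(365,55),(518,310),(258,468)],ot),.016)
print('plate',[np.linalg.norm(c[i]-c[(i+1)%4]).round(4) for i in range(4)],[ang(c[(i+1)%4]-c[i]) for i in range(4)],'diagc',((c[1]+c[3])/2).round(4))
ms=onz(S,f([(361,271),(262,342),(206,262),(295,199)],os),.07)
print('side marks c',ms.mean(0).round(4),ang(ms[0]-ms[2]),ang(ms[1]-ms[3]))
cs=onz(S,f([(152,176),(503,207),(460,553),(70,520)],os),.016)
print('plate side',[np.linalg.norm(cs[i]-cs[(i+1)%4]).round(4) for i in range(4)],[ang(cs[(i+1)%4]-cs[i]) for i in range(4)],'c',cs.mean(0).round(4))
b=onz(T,f([(90,213),(80,243),(335,308),(347,274)],ot),.129)
print('bar top',((b[0]+b[1]-b[2]-b[3])/2).round(4),ang(b[0]-b[3]),ang(b[1]-b[2]),np.linalg.norm(b[0]-b[3]).round(4),b.mean(0).round(4))
b=onz(S,f([(117,237),(370,66),(398,92),(140,270)],os),.129)
print('bar side',ang(b[1]-b[0]),ang(b[2]-b[3]),np.linalg.norm(b[0]-b[1]).round(4),b.mean(0).round(4))
E
```

```text
marks [[0.6048, 0.2477], [0.597, 0.2135], [0.5627, 0.2212], [0.5707, 0.2558]] c [0.5838 0.2346 0.07  ]
slot dirs 32.3 -58.2
plate [np.float64(0.1116), np.float64(0.1162), np.float64(0.1178), np.float64(0.1157)] [np.float64(-58.1), np.float64(-148.0), np.float64(121.6), np.float64(28.9)] diagc [0.5832 0.2324 0.016 ]
side marks c [0.5816 0.2345 0.07  ] -146.4 119.9
plate side [np.float64(0.1162), np.float64(0.1159), np.float64(0.1165), np.float64(0.1176)] [np.float64(-148.5), np.float64(121.9), np.float64(32.4), np.float64(-58.2)] c [0.581  0.2352 0.016 ]
bar top [0.0203 0.0871 0.    ] 77.3 76.4 0.0896 [0.5838 0.2322 0.129 ]
bar side -102.8 -102.7 0.0852 [0.5818 0.2352 0.129 ]
```

The keys and T-shaped parts in the top picture are:
- The steel key in the square base at (143,237), with lock, conduit and slot marks. This is the target.
- The steel key in the round base at (392,302). It is to be left alone.
- Two blue T's at (155,140) and (240,222), which are decoys.

The crop confirms the target: grey steel bar, square plate, conduit at (144,205). The bar lies at about 77° and the slots at 32° and 122°, so the turn is about 45°. I'm moving to a hover above it now.

```bash
python3 -m jog '[[1,0,-0.032,-0.008,0.1],[1,0,-0.064,-0.016,0.2],[1,0,-0.096,-0.023,0.3],[1,0,-0.128,-0.031,0.4],[1,0,-0.16,-0.039,0.5],[1,0,-0.192,-0.047,0.6],[1,0,-0.224,-0.055,0.7],[1,0,-0.256,-0.063,0.8],[1,0,-0.288,-0.07,0.9],[1,0,-0.32,-0.078,1.0],[1,0,-0.352,-0.086,1.1],[1,0,-0.384,-0.094,1.2],[1,0,-0.416,-0.102,1.3],[1,0,-0.448,-0.11,1.4],[1,0,-0.448,-0.11,1.4],[1,0,-0.448,-0.11,1.4],[1,0,-0.448,-0.11,1.4]]' 40
python3 - <<'E'
from rig import env
import cv2,numpy as np,pickle
s=env.observe();print(s['time_s'],s['q'],s['position'],s['tool_rot'],s['ft_force'])
m=env.camera_model('wrist');im=env.get_image('wrist')[:,:,::-1];cv2.imwrite('pics/w1.png',im)
pickle.dump((m,s),open('w1.pkl','wb'))
E
```

```text
time_s: 1.85
position: [0.582, 0.2345, 0.2453]
tool_rot: [[-0.001, 0.221, 0.975], [0.0, 0.975, -0.221], [-1.0, -0.0, -0.001]]
ft_force: [0.2, -0.5, -0.2]
grip_width: 0.0855
1.85 [1.11433275e+01 2.98080798e+01 6.09025952e+01 1.13604386e-02
 8.93177267e+01 2.38823906e+01] [0.5820269  0.2344533  0.24529606] [[-5.24673670e-04  2.20513599e-01  9.75383759e-01]
 [ 9.87237412e-05  9.75383900e-01 -2.20513578e-01]
 [-9.99999857e-01 -1.94041342e-05 -5.33528178e-04]] [ 0.1607815  -0.45208205 -0.19664208]
```

View pics/w1.png

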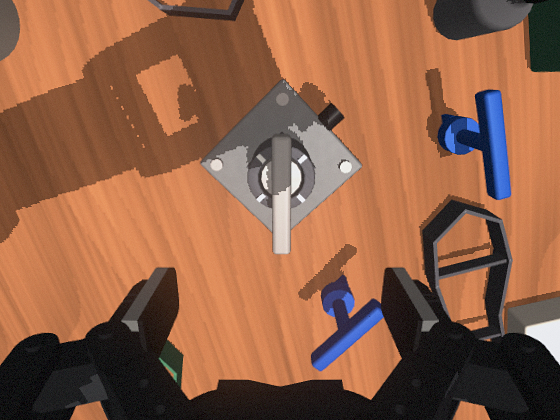

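```bash
python3 - <<'E'
import cv2
a=cv2.imread('pics/w1.png')[70:270,190:370]
cv2.imwrite('pics/cw1.png',cv2.resize(a,None,fx=3,fy=3,interpolation=2))
E
```

```text
(no output)
```

View pics/cw1.png

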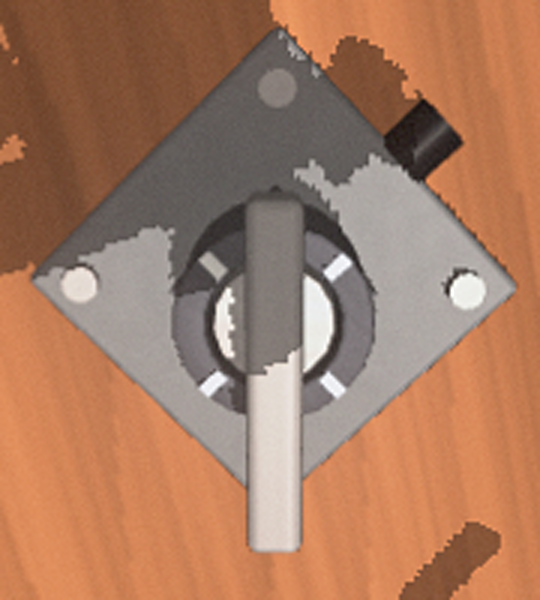

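```bash
python3 - <<'E'
from h import *
import pickle
m,s=pickle.load(open('w1.pkl','rb'))
f=lambda L:(np.array(L)+.5)/3-.5+np.array((190,70))
ang=lambda v:np.degrees(np.arctan2(v[1],v[0])).round(1)
mk=onz(m,f([(213,264),(340,267),(332,384),(213,385)]),.07)
print('marks c',mk.mean(0).round(4),ang(mk[0]-mk[2]),ang(mk[1]-mk[3]),[np.linalg.norm(mk[i]-mk[i+2]).round(4) for i in (0,1)])
c=onz(m,f([(278,27),(517,290),(33,280)]),.016)
print('plate',ang(c[1]-c[0]),ang(c[2]-c[0]),np.linalg.norm(c[1]-c[0]),np.linalg.norm(c[2]-c[0]),((c[1]+c[2])/2).round(4))
b=onz(m,f([(246,200),(304,200),(301,550),(247,550)]),.129)
print('bar',ang(b[0]-b[3]),ang(b[1]-b[2]),np.linalg.norm(b[0]-b[3]).round(4),np.linalg.norm(b[0]-b[1]).round(4),b.mean(0).round(4))
d=b.mean(0)-s['position'];R=np.array(s['tool_rot']);print('shift tool',(R.T@d).round(4))
print('tool z dir',ang(R[:,2]))
E
```

```text
marks c [0.5826 0.2335 0.07  ] 121.1 31.2 [np.float64(0.0501), np.float64(0.0514)]
plate -59.0 -148.1 0.11812358788904251 0.11669130072378481 [0.5831 0.2336 0.016 ]
bar 77.0 77.4 0.088 0.0132 [0.5827 0.2349 0.129 ]
shift tool [0.1163 0.0006 0.0007]
tool z dir -12.7
```

```bash
python3 -m jog '[[1,0.025,0,0.001,0],[1,0.05,0,0.001,0],[1,0.075,0,0.001,0],[1,0.1,0,0.001,0],[1,0.115,0,0.001,0],[1,0.128,0,0.001,0],[1,0.128,0,0.001,0],[1,0.128,0,0.001,0]]' 40
python3 -m jog '[[-1,0,0,0,0],[-1,0,0,0,0],[-1,0,0,0,0],[-1,0,0,0,0],[-1,0,0,0,0],[-1,0,0,0,0],[-1,0,0,0,0],[-1,0,0,0,0],[-1,0,0,0,0],[-1,0,0,0,0]]' 40
python3 - <<'E'
from rig import env
import cv2
for n in ('side','wrist'): cv2.imwrite(f'pics/{n}2.png',env.get_image(n)[:,:,::-1])
E
```

```text
time_s: 2.7
position: [0.5838, 0.234, 0.118]
tool_rot: [[0.001, 0.221, 0.975], [0.0, 0.975, -0.221], [-1.0, 0.0, 0.001]]
ft_force: [-0.1, -0.1, 0.4]
grip_width: 0.0852
time_s: 3.7
position: [0.5837, 0.2337, 0.1176]
tool_rot: [[0.0, 0.222, 0.975], [0.0, 0.975, -0.222], [-1.0, 0.0, 0.0]]
ft_force: [-2.6, -0.1, 4.7]
grip_width: 0.0133
```

View pics/side2.png

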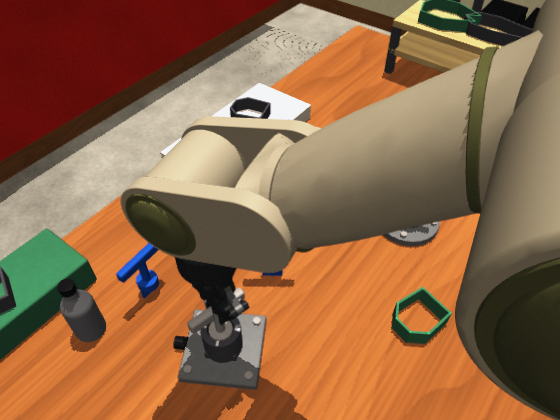

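View pics/wrist2.png

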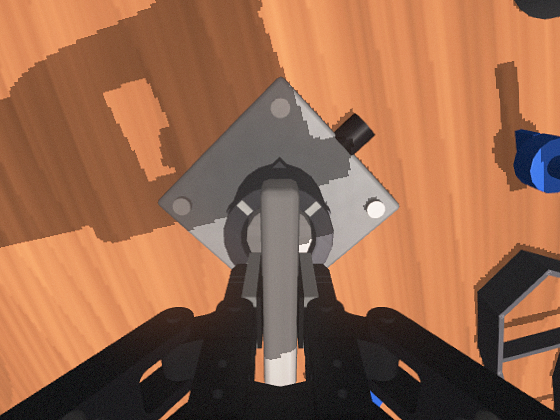

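The key is gripped (width 13.3 mm, about 5 N, pads across the bar). The picture shows the bar at (280,280) between the pads. Next I turn it +44° in the world, which is yaw -0.77.

```bash
python3 -m jog '[[-1,0,0,0,-0.06],[-1,0,0,0,-0.12],[-1,0,0,0,-0.18],[-1,0,0,0,-0.24],[-1,0,0,0,-0.3],[-1,0,0,0,-0.36],[-1,0,0,0,-0.42],[-1,0,0,0,-0.48],[-1,0,0,0,-0.54],[-1,0,0,0,-0.6],[-1,0,0,0,-0.65],[-1,0,0,0,-0.69],[-1,0,0,0,-0.73],[-1,0,0,0,-0.77],[-1,0,0,0,-0.77],[-1,0,0,0,-0.77]]' 40
python3 - <<'E'
from rig import env
import cv2,numpy as np,pickle
s=env.observe();print(np.round(s['ft_force'],2),np.round(s['wrist_torque'],3),np.round(s['q'],1),np.degrees(np.arctan2(s['tool_rot'][1][2],s['tool_rot'][0][2])))
m=env.camera_model('wrist');im=env.get_image('wrist');cv2.imwrite('pics/w3.png',im[:,:,::-1]);pickle.dump((m,s),open('w3.pkl','wb'))
E
```

```text
time_s: 5.4
position: [0.5836, 0.2335, 0.1166]
tool_rot: [[-0.001, -0.518, 0.855], [-0.0, 0.855, 0.518], [-1.0, 0.0, -0.001]]
ft_force: [-0.7, 0.3, -3.9]
grip_width: 0.013
[-0.68  0.27 -3.88] [-0.014  0.029 -0.005] [ 11.   35.9  71.8  -0.   72.3 -20.2] 31.218848374329674
```

View pics/w3.png

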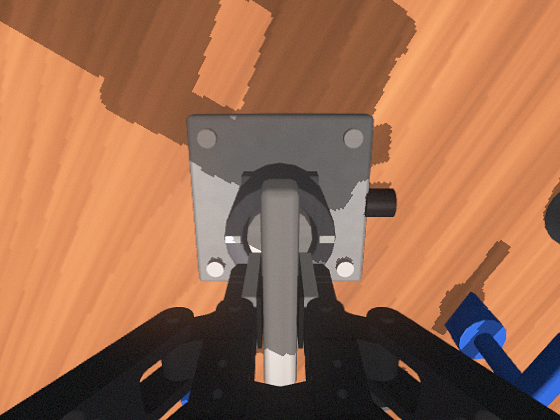

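The bar is square to the plate and over a slot mark. The force went from +5 N to about -4 N, so the key now hangs in the grip with nothing under the blade. I'll ease it down.

```bash
python3 -m jog '[[-1,0.002,0,0,0],[-1,0.004,0,0,0],[-1,0.006,0,0,0],[-1,0.008,0,0,0],[-1,0.008,0,0,0]]' 40
python3 -m jog '[[-1,0.0015,0,0,0],[-1,0.003,0,0,0],[-1,0.0045,0,0,0],[-1,0.005,0,0,0],[-1,0.005,0,0,0]]' 40
```

```text
time_s: 5.95
position: [0.5836, 0.2336, 0.1089]
tool_rot: [[-0.001, -0.519, 0.855], [-0.0, 0.855, 0.519], [-1.0, 0.0, -0.001]]
ft_force: [-0.2, 0.3, -4.0]
grip_width: 0.013
time_s: 6.45
position: [0.5837, 0.2336, 0.1042]
tool_rot: [[-0.0, -0.519, 0.855], [-0.0, 0.855, 0.519], [-1.0, 0.0, -0.0]]
ft_force: [0.1, 1.2, -4.3]
grip_width: 0.013
```

```bash
python3 -m jog '[[-1,0.0005,0,0,0],[-1,0.001,0,0,0],[-1,0.001,0,0,0]]' 40
python3 -m jog '[[-1,0.0004,0,0,0],[-1,0.0008,0,0,0],[-1,0.0008,0,0,0]]' 40
```

```text
time_s: 6.75
position: [0.5838, 0.2336, 0.1036]
tool_rot: [[0.0, -0.519, 0.855], [0.0, 0.855, 0.519], [-1.0, -0.0, 0.0]]
ft_force: [0.1, -0.9, -1.6]
grip_width: 0.0131
time_s: 7.05
position: [0.584, 0.2337, 0.1036]
tool_rot: [[0.002, -0.519, 0.855], [0.0, 0.855, 0.519], [-1.0, -0.001, 0.001]]
ft_force: [-2.0, -0.7, 5.8]
grip_width: 0.0132
```

Contact is back at TCP 0.1036, exactly 14 mm lower, at under 6 N, so the key is home. I'll release it and rise straight up.

```bash
python3 -m jog '[[-0.6,0,0,0,0],[-0.3,0,0,0,0],[0,0,0,0,0],[0.5,0,0,0,0],[1,0,0,0,0],[1,0,0,0,0],[1,0,0,0,0],[1,0,0,0,0]]' 20
python3 -m jog '[[1,-0.01,0,0,0],[1,-0.025,0,0,0],[1,-0.05,0,0,0],[1,-0.08,0,0,0],[1,-0.11,0,0,0],[1,-0.14,0,0,0],[1,-0.17,0,0,0],[1,-0.17,0,0,0],[1,-0.17,0,0,0]]'
python3 - <<'E'
from rig import env
import cv2,numpy as np,pickle
s=env.observe();m=env.camera_model('wrist');im=env.get_image('wrist');cv2.imwrite('pics/w4.png',im[:,:,::-1]);pickle.dump((m,s),open('w4.pkl','wb'))
for n in('side','top'):cv2.imwrite(f'pics/{n}4.png',env.get_image(n)[:,:,::-1])
a=cv2.imread('pics/w4.png');cv2.imwrite('pics/cw4.png',cv2.resize(a[60:260,190:370],None,fx=3,fy=3,interpolation=2))
E
```

```text
time_s: 7.85
position: [0.5837, 0.2336, 0.1025]
tool_rot: [[-0.0, -0.519, 0.855], [0.0, 0.855, 0.519], [-1.0, 0.0, -0.0]]
ft_force: [-0.2, -0.0, 0.3]
grip_width: 0.0855
time_s: 8.75
position: [0.5836, 0.2336, 0.2732]
tool_rot: [[0.001, -0.519, 0.855], [0.0, 0.855, 0.519], [-1.0, -0.0, 0.001]]
ft_force: [-0.0, -1.0, -0.1]
grip_width: 0.0853
```

View pics/cw4.png

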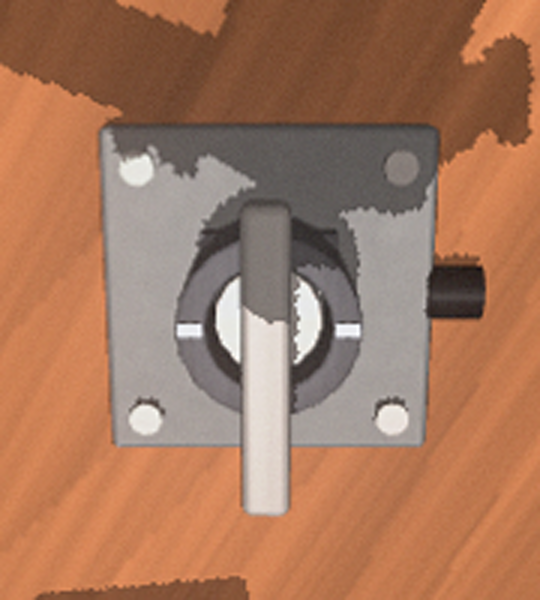

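View pics/side4.png

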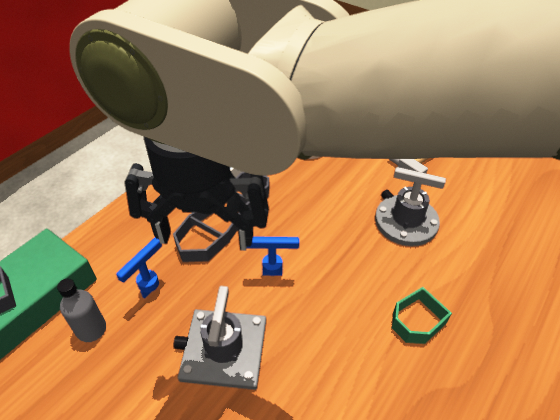

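View pics/top4.png

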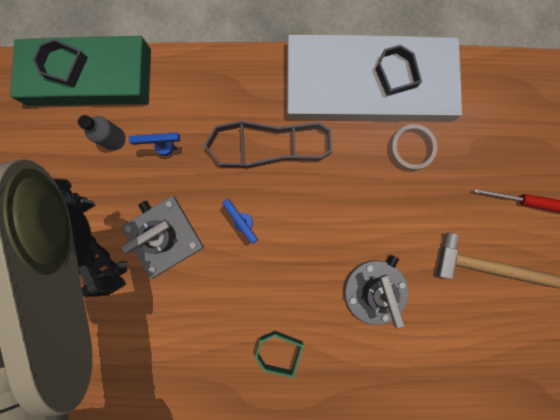

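The bar stands over the slot marks, square to the plate, and the round-base key looks unchanged. I'll check the bar height by triangulation across two views.

```bash
python3 - <<'E'
import cv2,numpy as np
a=cv2.imread('pics/side4.png')[280:360,185:265];b=cv2.imread('pics/top4.png')[200:280,110:210]
c=np.hstack([cv2.resize(a,(480,480),interpolation=2)]);cv2.imwrite('pics/cs4.png',c)
a,b=cv2.imread('pics/side0.png'),cv2.imread('pics/side4.png')
d=np.abs(a[160:250,360:460].astype(int)-b[160:250,360:460]).max(2);print('rack side diff px>40',(d>40).sum())
a,b=cv2.imread('pics/top0.png'),cv2.imread('pics/top4.png')
d=np.abs(a[250:340,330:420].astype(int)-b[250:340,330:420]).max(2);print('rack top diff',(d>40).sum())
E
```

```text
rack side diff px>40 1839
rack top diff 0
```

View pics/cs4.png

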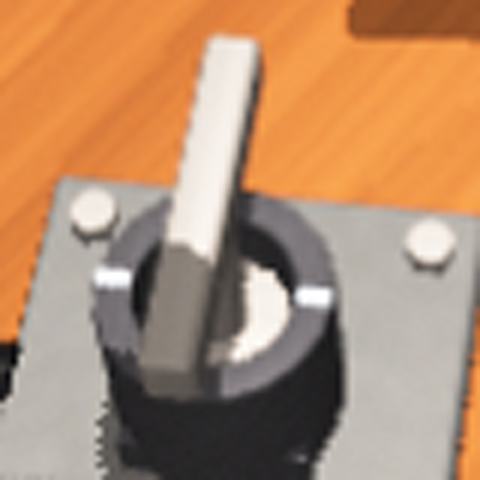

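```bash
python3 - <<'E'
from rig import env
from h import *
import pickle
S=env.camera_model('side');W,s=pickle.load(open('w4.pkl','rb'))
fs=lambda p:(np.array(p)+.5)/6-.5+np.array((185,280)); fw=lambda p:(np.array(p)+.5)/3-.5+np.array((190,60))
p,e=tri(S,fs((234,38)),W,fw((266,512)));q,e2=tri(S,fs((174,368)),W,fw((266,207)))
print(p.round(4),e,q.round(4),e2,'len',np.linalg.norm(p-q),'ang',np.degrees(np.arctan2(*(q-p)[1::-1])),'mid',((p+q)/2).round(4))
for z in(.115,.129):
    b=onz(W,[fw((266,207)),fw((266,512))],z);c=onz(S,[fs((174,368)),fs((234,38))],z)
    print(z,'W len',np.linalg.norm(b[0]-b[1]).round(4),b.mean(0).round(4),'S len',np.linalg.norm(c[0]-c[1]).round(4),c.mean(0).round(4))
a,b=cv2.imread('pics/side0.png'),cv2.imread('pics/side4.png')
cv2.imwrite('pics/rk.png',np.hstack([cv2.resize(i[150:250,365:450],None,fx=4,fy=4,interpolation=2) for i in(a,b)]))
E
```

```text
[0.6041 0.1969 0.1158] 0.00019226180140736134 [0.5589 0.2701 0.1112] 0.0014240483199830243 len 0.08613488902865557 ang 121.70825760750337 mid [0.5815 0.2335 0.1135]
0.115 W len 0.0872 [0.5816 0.2338 0.115 ] S len 0.088 [0.5807 0.2337 0.115 ]
0.129 W len 0.083 [0.5796 0.2372 0.129 ] S len 0.0859 [0.5741 0.2391 0.129 ]
```

View pics/rk.png

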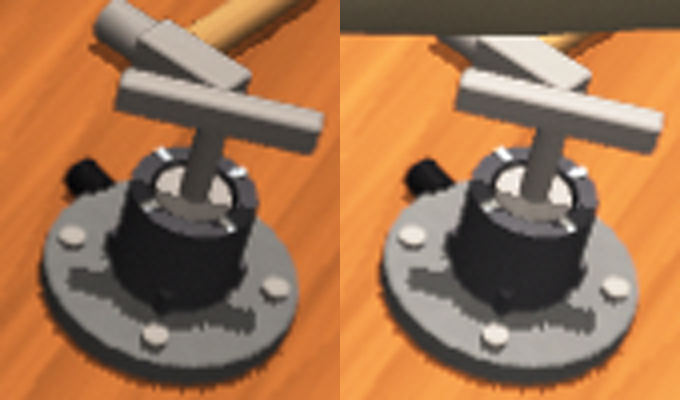

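The bar top measures about 114 mm (115 expected when home, 129 on the lands), its angle is 121.7° and its centre is on the bore axis. The rack key hasn't moved: the side difference is just exposure plus the arm's edge, and the top view shows no change. I'm handing in.

```bash
python3 -c "
from rig import env
print(env.observe()['time_s']); print(env.close_job())"
```

```text
8.9
the job is handed in; nothing more can be done
None
```

The key in the square-based lock is turned, dropped fully home and released. I handed the job in at 8.9 s. I gripped its bar, turned it about 44° onto the nearest slot, eased it down 14.0 mm until it touched bottom, then let go and rose clear. The highest wrist force I read was about 6 N.

- **Key seated:** two views put the bar's top face at about 114 mm, where 115 means home and 129 means still on the lands. The bar is at 121.7°, against about 121–122° for the slot, and centred on the bore. The two ends measured 116 and 111 mm, a spread I put down to pixel error in the side view.
- **Round-based key:** it looks unchanged. The top picture shows no difference. The automatic side-view comparison did flag many changed pixels, but by eye these were only brightness and the arm's edge.

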